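# Reload the analyser rack from the queue lane

## Robot

A 7-joint arm with a two-finger parallel gripper is mounted at the origin on the work surface. World frame = base frame: x ahead of the robot, y to its left, z up, the work surface at z = 0. Lengths are in m, angles in rad, forces in N, time in s.
With the tool pointing down it reaches from about 0.35 to 0.9 m from the base axis. Payload 7.2 kg.
Tool frame: the origin (TCP) lies on the centre line of the jaws, within the pads' length; the fingertips stand 14 mm ahead of it and the grasp point (between the pads) lies 5 mm behind it; z points along the fingers, y is the line along which they close (so a half turn about z gives the same grasp; the last joint's range is limited). The gripper opens to 85 mm and grips with 20 to 120 N. Pads are 22 mm wide; open, the fingers measure 114 mm over their backs; the gripper's body (76 mm by 85 mm) begins 54 mm behind the grasp point. The pads swing forward as they close: fully open they stand 13 mm farther back than shut.
Start: joints at [1.196, 0.411, -0.013, 1.596, 0.006, 1.134, -0.082], TCP at [0.189, -0.596, 0.245] pointing down, gripper open.
Joint ranges: [-2.95, 2.95], [-0.29, 1.99], [-1.47, 1.44], [0.14, 2.54], [-1.03, 4.17], [0.13, 1.85], [-2.86, 2.86]. Speed limits (rad/s): [2.39, 2.39, 3.01, 3.01, 3.14, 3.14, 3.14].

## Interface

Orientations are given as a 3x3 rotation matrix whose columns are the frame's x, y, z axes.
In Python, from rig import arm, eyes gives the robot as it stands.
- The arm moves only by the shell command python3 -m crank 'ROWS' [FORCE]. ROWS is rows parted by semicolons, their numbers by spaces, 1 to 5 of them, each of 5 numbers: dx, dy, dz in m, then a turn about the tool's z in rad, then the finger opening in m; each row shifts and turns the commanded pose from where the row before left it, along the tool's axes as they then stand; what a row does not reach is not made up. A row lasts 1/10 s, in which the tool goes at most 0.05 m and 0.15 rad, less where a joint would pass 70% of its speed; a pose out of reach is approached as far as the arm can. The fingers move at their own pace and stop on an object; FORCE is the grip in N (left out, the last holds). Time passes only in rows, so rows that do not move let the fingers close. It prints the time, the measured TCP pose, the force, the opening and the grip force at its end.
- arm.sense(): the state, without advancing time (a new reading comes with each control period).
- eyes.grab_frame(name): name is "scene" or "side" or "wrist"; returns the picture (480x640x3 uint8, red, green, blue); there is no depth.
- eyes.camera_model(name): a dict with "camera_matrix" (3x3 intrinsics, pixels), "R" (3x3) and "t" (3): a world point X has camera coordinates R X + t; the wrist camera has in their place "T_tool_cam" (4x4, takes a point from camera to tool coordinates, whose origin is the TCP and whose axes are the flange's). Camera axes: x right, y down, z forward; pixel columns grow to the right and rows downward; lengths in m; the calibration is good to about 2 mm. A picture is of the moment at which its call begins: read the wrist's pose just before it. camera_model takes no time and is no camera call.
- arm.hand_in(): hands the job in; it is judged then, once.
The state is a dict: "time_s": time; "joint_positions": joint angles; "dq": joint speeds; "joint_torque": joint torques, N m; "ee_pos": TCP position; "orientation": TCP orientation; "ft_force": force on the tool from outside, world axes, zero at the start; "wrist_torque": the same for the moment, N m; "finger_gap": finger opening in m; "grasp_force": force on a finger pad.
Only numpy, scipy, OpenCV 4.12 (cv2) and the standard library are available. Lean on these libraries where they do the work, as an engineer would, in place of code of your own. Each camera call takes 0.05 s, during which the arm holds its last target. There are 200 camera calls.

## Task

Move the four specimen containers from the black pucks of the queue lane into the four seats of the red analyser rack so that the one queued next to the lane's end stop stands in the seat farthest from the rack's handle, the second in line in the seat after it, and so on, the last in line standing beside the handle. Keep every container upright, never tipping one over, and leave each standing flat in its own seat.

Things in the scene. Friction and masses are not known exactly. Their poses are not given: they have to be found in the camera images.
- tube: Tall slim white capped tube, 95 mm high: round foot 34 mm across up to 10 mm, body 28 mm across from 14 to 78 mm, cap 32 mm across from 78 to 95 mm. Origin: centre of its underside, z up. At the start it stands upright in its puck, its underside 16 mm above the bench. About 70 g, loose.
- pot: Squat white specimen pot, 55 mm high: body 34 mm across up to 36 mm, wide screw lid 40 mm across from 36 to 55 mm. Origin: centre of its underside, z up. At the start it stands upright in its puck, its underside 16 mm above the bench. About 60 g, loose.
- square: Square white bottle, 74 mm high: body 32 x 32 mm up to 56 mm (flat sides across its x and y axes, turned up to 0.3 rad from the lane's axes), thin neck, cap 25 mm across from 61 to 74 mm. Origin: centre of its underside, z up. At the start it stands upright in its puck, its underside 16 mm above the bench. About 80 g, loose.
- dropper: Round white dropper bottle, 85 mm high: body 34 mm across up to 46 mm, sloping shoulder, collar 22 mm across from 55 to 67 mm, slim rubber teat 13 mm across on top. Origin: centre of its underside, z up. At the start it stands upright in its puck, its underside 16 mm above the bench. About 70 g, loose.
- puck_tube: Fixed black square puck, 58 x 58 x 12 mm, one of four in a row 75 mm apart, in any order. Pocket 50 x 50 mm, floor 4 mm and rim 12 mm above its origin (centre of its underside, 12 mm above the bench); y axis along the row, z up. At the start it holds the tall tube; it never moves, so when empty it still shows that container's place in the queue.
- puck_pot: Fixed black square puck, 58 x 58 x 12 mm, one of four in a row 75 mm apart, in any order. Pocket 50 x 50 mm, floor 4 mm and rim 12 mm above its origin (centre of its underside, 12 mm above the bench); y axis along the row, z up. At the start it holds the squat pot; it never moves, so when empty it still shows that container's place in the queue.
- puck_square: Fixed black square puck, 58 x 58 x 12 mm, one of four in a row 75 mm apart, in any order. Pocket 50 x 50 mm, floor 4 mm and rim 12 mm above its origin (centre of its underside, 12 mm above the bench); y axis along the row, z up. At the start it holds the square bottle; it never moves, so when empty it still shows that container's place in the queue.
- puck_dropper: Fixed black square puck, 58 x 58 x 12 mm, one of four in a row 75 mm apart, in any order. Pocket 50 x 50 mm, floor 4 mm and rim 12 mm above its origin (centre of its underside, 12 mm above the bench); y axis along the row, z up. At the start it holds the dropper bottle; it never moves, so when empty it still shows that container's place in the queue.
- stop: Fixed end stop at one end (either) of the aluminium queue lane (70 x 430 x 12 mm): steel block 50 x 30 x 20 mm with upright post and black knob, 75 mm high in all. A low grey block, 14 mm high, is at the other end. Origin: centre of its underside, 12 mm above the bench, in line with the pucks: the nearest puck centre is 77.5 mm away, each next one 75 mm farther.
- rack: Fixed red rack, 70 mm wide, steel handle loop 60 mm high at one end. Origin: centre of the seat row at bench height; x across, y along the row away from the handle, z up. Four empty seats 50 x 50 mm, centres at x = 0, y = +112.5 (farthest from handle), +37.5, -37.5, -112.5 mm (beside handle); floor 10 mm, rim 18 mm above origin. Handle at y = -195 mm.

How it is judged:
At the end, for the whole second after the job is handed in: Each container stands in the seat matching its old queue place counted from the stop (first = farthest from the handle): within 12 mm of the seat centre along and across, underside within 4 mm of the seat floor, upright within 0.1 rad, released, at rest (under 0.02 m/s, 0.2 rad/s) (((horizontal distance between puck_tube and stop between 0 and 0.115 m and y of tube in the frame of rack between 0.1005 and 0.1245 m) or (horizontal distance between puck_tube and stop between 0.115 and 0.19 m and y of tube in the frame of rack between 0.0255 and 0.0495 m) or (horizontal distance between puck_tube and stop between 0.19 and 0.265 m and y of tube in the frame of rack between -0.0495 and -0.0255 m) or (horizontal distance between puck_tube and stop between 0.265 and 0.5 m and y of tube in the frame of rack between -0.1245 and -0.1005 m)) and x of tube in the frame of rack between -0.012 and 0.012 m and z of tube in the frame of rack between 0.006 and 0.014 m and angle between each of tube, pot, square, dropper's own z axis and vertical below 0.1 rad and linear speed of each of tube, pot, square, dropper below 0.02 m/s and angular speed of each of tube, pot, square, dropper below 0.2 rad/s and ((horizontal distance between puck_pot and stop between 0 and 0.115 m and y of pot in the frame of rack between 0.1005 and 0.1245 m) or (horizontal distance between puck_pot and stop between 0.115 and 0.19 m and y of pot in the frame of rack between 0.0255 and 0.0495 m) or (horizontal distance between puck_pot and stop between 0.19 and 0.265 m and y of pot in the frame of rack between -0.0495 and -0.0255 m) or (horizontal distance between puck_pot and stop between 0.265 and 0.5 m and y of pot in the frame of rack between -0.1245 and -0.1005 m)) and x of pot in the frame of rack between -0.012 and 0.012 m and z of pot in the frame of rack between 0.006 and 0.014 m and ((horizontal distance between puck_square and stop between 0 and 0.115 m and y of square in the frame of rack between 0.1005 and 0.1245 m) or (horizontal distance between puck_square and stop between 0.115 and 0.19 m and y of square in the frame of rack between 0.0255 and 0.0495 m) or (horizontal distance between puck_square and stop between 0.19 and 0.265 m and y of square in the frame of rack between -0.0495 and -0.0255 m) or (horizontal distance between puck_square and stop between 0.265 and 0.5 m and y of square in the frame of rack between -0.1245 and -0.1005 m)) and x of square in the frame of rack between -0.012 and 0.012 m and z of square in the frame of rack between 0.006 and 0.014 m and ((horizontal distance between puck_dropper and stop between 0 and 0.115 m and y of dropper in the frame of rack between 0.1005 and 0.1245 m) or (horizontal distance between puck_dropper and stop between 0.115 and 0.19 m and y of dropper in the frame of rack between 0.0255 and 0.0495 m) or (horizontal distance between puck_dropper and stop between 0.19 and 0.265 m and y of dropper in the frame of rack between -0.0495 and -0.0255 m) or (horizontal distance between puck_dropper and stop between 0.265 and 0.5 m and y of dropper in the frame of rack between -0.1245 and -0.1005 m)) and x of dropper in the frame of rack between -0.012 and 0.012 m and z of dropper in the frame of rack between 0.006 and 0.014 m); the robot touches nothing.
It fails at once if a container is tipped over (more than 0.8 rad from upright) (angle between any of tube, pot, square, dropper's own z axis and vertical above 0.8 rad).
It also fails if it takes over 102 s, if anything falls off the work surface, if the arm or the gripper's body presses on something with over 40 N, if the wrist force passes 120 N, or if a joint passes its speed limit or range.

## Working session

There is one attempt and no reset: what is moved stays moved. The work goes in short steps, Python scripts to look and compute and a shell command to move; the robot and the scene stay as the last step left them, time stands still between calls to the robot, and variables do not carry over. Pictures are saved under pics/ and viewed, at most 14 in all, crops included, and the job is handed in when it is done.

```bash
ls; mkdir -p pics; python3 - <<'E'
from rig import arm, eyes
import cv2
s=arm.sense(); print(s['time_s'],s['ee_pos'],s['orientation'],s['finger_gap'])
for n in ['scene','side']:
    cv2.imwrite(f'pics/{n}0.png',eyes.grab_frame(n)[:,:,::-1]); m=eyes.camera_model(n); print(n,m)
print(eyes.camera_model('wrist'))
E
```

```text
pics
0.0 [ 0.18855286 -0.59537864  0.24444643] [[ 9.53312130e-01  3.01986082e-01 -6.24228064e-04]
 [ 3.01986696e-01 -9.53310940e-01  1.51256124e-03]
 [-1.38310998e-04 -1.63045155e-03 -9.99998661e-01]] 0.08540182463829084
scene {'camera_matrix': array([[471.34814065,   0.        , 314.00369998],
       [  0.        , 471.34814065, 235.66528186],
       [  0.        ,   0.        ,   1.        ]]), 'R': array([[ 3.06473473e-01,  9.51878991e-01,  6.29315739e-04],
       [ 8.11217981e-01, -2.60839294e-01, -5.23343338e-01],
       [-4.97995379e-01,  1.60901363e-01, -8.52121678e-01]]), 't': array([-0.16633514, -0.42693733,  1.00391161])}
side {'camera_matrix': array([[540.62717824,   0.        , 318.27894905],
       [  0.        , 540.62717824, 233.92387469],
       [  0.        ,   0.        ,   1.        ]]), 'R': array([[ 0.93975933, -0.34164352, -0.0114937 ],
       [-0.23603408, -0.62420402, -0.74475315],
       [ 0.24726568,  0.70260163, -0.66724107]]), 't': array([-0.5397648 ,  0.1696258 ,  0.91009754])}
{'camera_matrix': array([[373.94453154,   0.        , 321.22875375],
       [  0.        , 373.94453154, 235.43764827],
       [  0.        ,   0.        ,   1.        ]]), 'T_tool_cam': array([[ 2.31686717e-04, -9.59392207e-01, -2.82075414e-01,
         7.19377189e-02],
       [ 9.99999973e-01,  2.29469695e-04,  4.08942889e-05,
         1.64421615e-04],
       [ 2.54940972e-05, -2.82075416e-01,  9.59392234e-01,
        -1.28517745e-01],
       [ 0.00000000e+00,  0.00000000e+00,  0.00000000e+00,
         1.00000000e+00]])}
```

View pics/scene0.png

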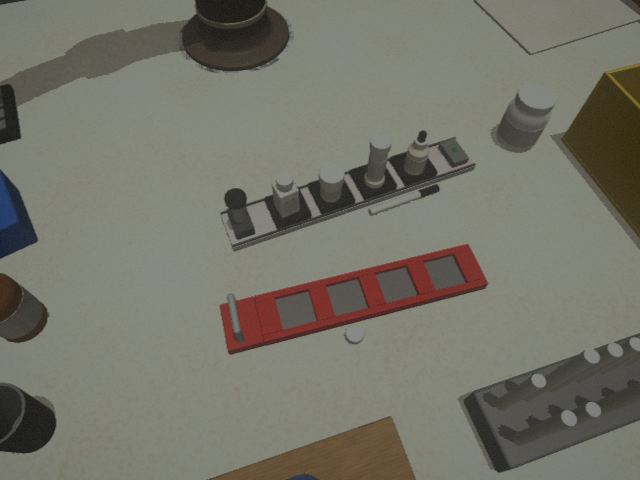

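View pics/side0.png

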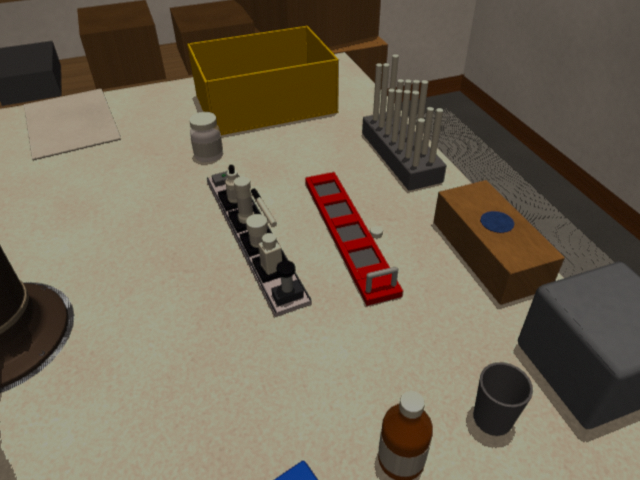

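The scene view shows the stop's black knob at (236,200). From it the queue runs square (287,197), pot (331,187), tube (377,165), dropper (417,158). The rack handle is at (234,317), and the farthest seat is at (446,272). In the side view the stop is at (287,285) and the handle at (382,278). I'll enlarge both.

```bash
python3 - <<'E'
import cv2
a=cv2.imread('pics/scene0.png')[120:355,215:495]; b=cv2.imread('pics/side0.png')[155:315,200:410]
cv2.imwrite('pics/sceneC.png',cv2.convertScaleAbs(cv2.resize(a,None,fx=2.5,fy=2.5,interpolation=2),alpha=1.3))
cv2.imwrite('pics/sideC.png',cv2.convertScaleAbs(cv2.resize(b,None,fx=3.5,fy=3.5,interpolation=2),alpha=1.0))
E
```

```text
(no output)
```

View pics/sceneC.png

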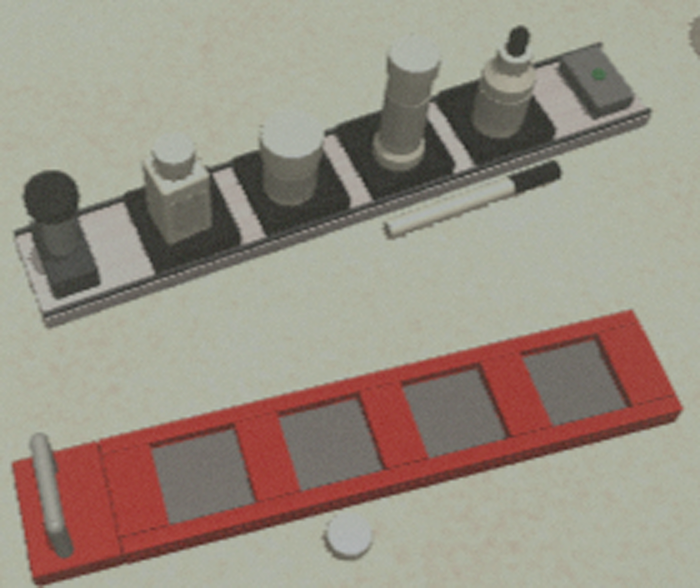

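View pics/sideC.png

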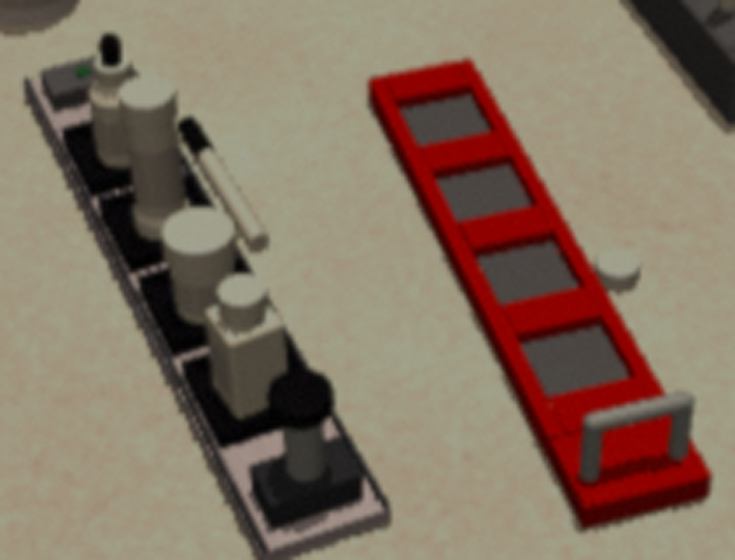

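```bash
cat > h.py <<'E'
import numpy as np
from scipy.optimize import least_squares as LS
from rig import arm, eyes
M={n:eyes.camera_model(n) for n in('scene','side')}
def proj(n,X):
    m=M[n]; c=np.atleast_2d(X)@m['R'].T+m['t']; p=c@m['camera_matrix'].T; return p[:,:2]/p[:,2:]
def sc(p): return np.array(p,float)/2.5+[215,120]
def sd(p): return np.array(p,float)/3.5+[200,155]
def tri(a,b):
    r=LS(lambda X:np.r_[(proj('scene',X)-a).ravel(),(proj('side',X)-b).ravel()],[.5,-.1,.05]); return r.x,np.sqrt(2*r.cost)
E
python3 - <<'E'
from h import *
P={'tube':((413,53),(149,93)),'pot':((293,133),(199,230)),'square':((175,152),(242,290)),'dropper':((519,31),(110,40)),'knob':((51,190),(302,390))}
for k,(a,b) in P.items(): print(k,*tri(sc(a),sd(b)))
S=sc([(521,354),(598,337),(632,404),(560,426),(400,382),(484,365),(508,436),(428,458),(277,412),(359,394),(384,469),(302,490),(150,443),(235,425),(255,502),(172,523)])
D=sd([(418,146),(398,95),(473,86),(497,132),(458,223),(432,168),(515,158),(537,207),(502,306),(474,250),(559,239),(585,291),(547,396),(519,336),(606,323),(634,378)])
z=[tri(a,b)[0] for a,b in zip(S,D)]; print('rim',np.mean([q[2] for q in z]),np.std([q[2] for q in z]))
L=np.array([(sx*.025,y+sy*.025,.018) for y in(.1125,.0375,-.0375,-.1125) for sx,sy in((-1,-1),(-1,1),(1,1),(1,-1))])
def W(p,L):
    c,s=np.cos(p[2]),np.sin(p[2]); return np.c_[p[0]+c*L[:,0]-s*L[:,1],p[1]+s*L[:,0]+c*L[:,1],L[:,2]+(p[3] if len(p)>3 else 0)]
f=lambda p:np.r_[(proj('scene',W(p,L))-S).ravel(),(proj('side',W(p,L))-D).ravel()]
r=LS(f,[.6,0,0,0]); print(r.x,np.sqrt(np.mean(r.fun**2)))
for n,i in(('scene',slice(0,32)),('side',slice(32,64))):
  print(n,r.fun[i].reshape(-1,2).mean(0))
print(W(r.x,np.array([[0,y,.01] for y in(.1125,.0375,-.0375,-.1125)])))
E
```

```text
tube [0.46608028 0.12745875 0.10970249] 0.6755409217258447
pot [0.47062339 0.05212469 0.06898375] 0.5130114222542617
square [ 0.47531028 -0.02278143  0.08641837] 0.3966936350169037
dropper [0.46006772 0.20132534 0.09865603] 0.6688487149073001
knob [ 0.4814557  -0.0989724   0.08648927] 1.1224404742587717
rim 0.015701646895455612 0.0014893846627712795
[ 0.65015469  0.05317311 -0.05148266 -0.00226591] 0.9138949265382542
scene [-0.2197165   0.41099935]
side [-0.53476925 -0.37533301]
[[ 0.65594393  0.16552405  0.00773409]
 [ 0.65208444  0.09062342  0.00773409]
 [ 0.64822494  0.01572279  0.00773409]
 [ 0.64436545 -0.05917784  0.00773409]]
```

The queue is unchanged: square, pot, tube, dropper counted from the stop. Triangulated top heights are within 2-3 mm of the text. I'll fly to above the lane and look with the wrist camera.

```bash
R='python3 -m crank'
python3 -m crank '0.031 -0.038 0 0 0.085; 0.031 -0.038 0 0 0.085; 0.031 -0.038 0 0 0.085; 0.031 -0.038 0 0 0.085; 0.031 -0.038 0 0 0.085'
python3 -m crank '0.031 -0.038 0 0 0.085; 0.031 -0.038 0 0 0.085; 0.031 -0.038 0 0 0.085; 0.031 -0.038 0 0 0.085; 0.031 -0.038 0 0 0.085'
python3 -m crank '0.031 -0.038 0 0 0.085; 0.031 -0.038 0 0 0.085; 0.031 -0.038 0 0 0.085; 0.031 -0.038 0 0 0.085; 0.031 -0.038 0 0 0.085'
python3 -m crank '0 0 0 -0.14 0.085; 0 0 0 -0.14 0.085; 0 0 0 -0.14 0.085; 0 0 0 -0.14 0.085; 0 0 0 -0.14 0.085'
python3 -m crank '0 0 0 -0.14 0.085; 0 0 0 -0.14 0.085; 0 0 0 -0.14 0.085; 0 0 0 -0.14 0.085; 0 0 0 -0.14 0.085'
```

```text
time_s: 0.6
ee_pos: [0.2794, -0.3658, 0.2451]
orientation: [[0.953, 0.302, -0.0], [0.302, -0.953, 0.0], [-0.0, -0.0, -1.0]]
ft_force: [1.2, -1.5, 0.7]
finger_gap: 0.0847
grasp_force: 0.0
time_s: 1.1
ee_pos: [0.3696, -0.1381, 0.2454]
orientation: [[0.953, 0.302, 0.0], [0.302, -0.953, -0.001], [0.0, 0.001, -1.0]]
ft_force: [0.7, -0.1, -0.5]
finger_gap: 0.0847
grasp_force: 0.0
time_s: 1.6
ee_pos: [0.4601, 0.0897, 0.2453]
orientation: [[0.953, 0.301, 0.0], [0.301, -0.953, -0.0], [0.0, 0.0, -1.0]]
ft_force: [1.9, -1.6, 0.6]
finger_gap: 0.0849
grasp_force: 0.0
time_s: 2.1
ee_pos: [0.4596, 0.088, 0.245]
orientation: [[0.53, 0.848, -0.001], [0.848, -0.53, -0.0], [-0.0, -0.001, -1.0]]
ft_force: [0.7, 0.3, -0.3]
finger_gap: 0.0852
grasp_force: 0.0
time_s: 2.6
ee_pos: [0.4596, 0.0879, 0.245]
orientation: [[-0.141, 0.99, -0.001], [0.99, 0.141, -0.0], [-0.0, -0.001, -1.0]]
ft_force: [-0.1, -0.4, 0.8]
finger_gap: 0.0853
grasp_force: 0.0
```

```bash
cat >> h.py <<'E'
import cv2
def wgrab(name):
    s=arm.sense(); im=eyes.grab_frame('wrist'); cv2.imwrite(f'pics/{name}.png',im[:,:,::-1]); np.savez(f'pics/{name}.npz',p=s['ee_pos'],R=s['orientation'])
def wcam(name):
    d=np.load(f'pics/{name}.npz'); m=eyes.camera_model('wrist'); T=np.eye(4); T[:3,:3]=d['R']; T[:3,3]=d['p']; return T@m['T_tool_cam'],m['camera_matrix']
def wpix(name,px,z):
    T,K=wcam(name); d=np.c_[px,np.ones(len(px))]@np.linalg.inv(K).T@T[:3,:3].T; k=(z-T[2,3])/d[:,2]; return (T[:3,3]+d*k[:,None])[:,:2]
E
python3 -c "
from h import *
wgrab('w1')"
```

```text
(no output)
```

View pics/w1.png

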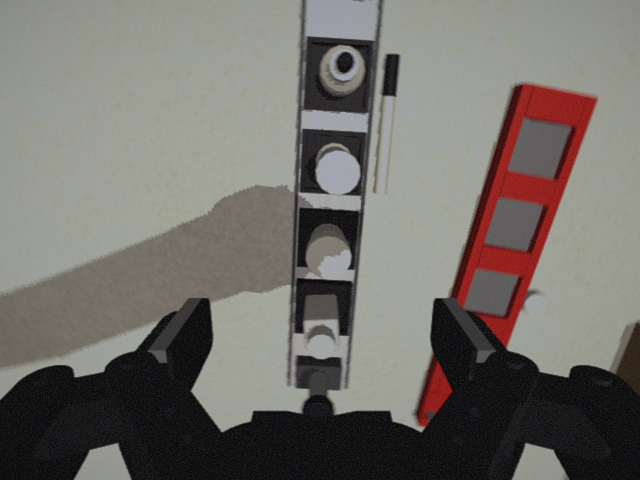

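The wrist view shows the tube cap at (338,172), teat at (346,61), pot lid at (328,252) and square cap at (321,346). Rack seats are at (542,149), (515,224) and (490,292). I'll cross-check these against the two-camera estimates.

```bash
python3 - <<'E'
from h import *
print(wpix('w1',[(338,172)],.111),wpix('w1',[(346,62)],.101),wpix('w1',[(328,252)],.071),wpix('w1',[(321,346)],.090))
for q in ([(523,117),(576,124),(562,181),(509,174)],[(494,197),(547,204),(532,252),(482,244)]):
    print(wpix('w1',q,.018).mean(0))
print('lane edges',wpix('w1',[(303,30),(290,385),(383,0),(348,385)],.012))
print('pucks', [wpix('w1',q,.024).mean(0) for q in ([(307,37),(377,42),(374,112),(304,108)],[(302,129),(367,133),(363,196),(300,192)])])
im=cv2.imread('pics/w1.png')[280:365,280:365]; a=cv2.resize(im,None,fx=6,fy=6,interpolation=2)
im=cv2.imread('pics/w1.png')[20:120,290:390]; b=cv2.resize(im,(510,510),interpolation=2); cv2.imwrite('pics/w1c.png',np.hstack([a,b])[:,:790] if 0 else cv2.resize(np.hstack([a,b]),(800,400)))
E
```

```text
[[0.46564146 0.12961222]] [[0.46029761 0.20139179]] [[0.47006263 0.05687993]] [[ 0.47538225 -0.02260378]]
[0.6559434  0.16649556]
[0.65011822 0.09287557]
lane edges [[ 0.42275143  0.23514386]
 [ 0.45457468 -0.12790391]
 [ 0.48715738  0.26746381]
 [ 0.52016387 -0.11851711]]
pucks [array([0.46031972, 0.20206236]), array([0.4651313 , 0.12719148])]
```

View pics/w1c.png

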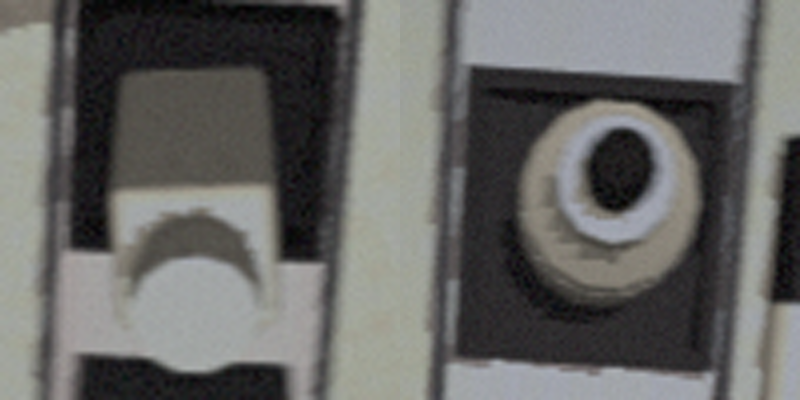

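The views agree to about 2 mm. The square is turned about 0.17 rad, and the tool is at 0.14. I'll grasp the tube first at TCP z ≈ 0.069, closing across the lane.

```bash
python3 -m crank '0.0395 0.012 0 0 0.085; 0 0 0.044 0 0.085; 0 0 0.044 0 0.085; 0 0 0.044 0 0.085; 0 0 0.044 0 0.085' 30
python3 -m crank '0 0 0 0 0.085; 0 0 0 0 0.01; 0 0 0 0 0.01; 0 0 0 0 0.01; 0 0 0 0 0.01' 30
python3 -m crank '0 0 0 0 0.01; 0 0 0 0 0.01; 0 0 0 0 0.01; 0 0 0 0 0.01; 0 0 0 0 0.01' 30
```

```text
time_s: 3.15
ee_pos: [0.4662, 0.1286, 0.0676]
orientation: [[-0.132, 0.991, -0.0], [0.991, 0.132, 0.0], [0.0, -0.0, -1.0]]
ft_force: [1.1, -0.2, 0.3]
finger_gap: 0.0849
grasp_force: 0.0
time_s: 3.65
ee_pos: [0.4675, 0.1288, 0.071]
orientation: [[-0.135, 0.991, 0.003], [0.991, 0.135, 0.0], [-0.0, 0.003, -1.0]]
ft_force: [-5.3, -0.5, 1.4]
finger_gap: 0.0283
grasp_force: 18.7
time_s: 4.15
ee_pos: [0.4673, 0.1289, 0.0707]
orientation: [[-0.135, 0.991, 0.002], [0.991, 0.135, -0.0], [-0.001, 0.002, -1.0]]
ft_force: [-1.5, -1.2, 9.8]
finger_gap: 0.0275
grasp_force: 41.0
```

```bash
python3 -m crank '0 0 -0.02 0 0.01; 0 0 -0.04 0 0.01; 0 0 -0.04 0 0.01; 0 0 -0.03 0 0.01; 0 0 0 0 0.01' 30
python3 -m crank '-0.0272 0.0329 0 0 0.01; -0.0272 0.0329 0 0 0.01; -0.0272 0.0329 0 0 0.01; -0.0272 0.0329 0 0 0.01; -0.0272 0.0329 0 0 0.01' 30
python3 -m crank '0 0 0 0 0.01; 0 0 0 0 0.01' 30
python3 - <<'E'
from h import *
for n in('scene','side'): cv2.imwrite(f'pics/{n}1.png',eyes.grab_frame(n)[:,:,::-1])
a=cv2.imread('pics/scene1.png')[100:400,180:520]; b=cv2.imread('pics/side1.png')[100:400,190:420]
cv2.imwrite('pics/m1.png',cv2.resize(np.hstack([a,b]),(798,420)))
E
```

```text
time_s: 4.65
ee_pos: [0.4685, 0.1297, 0.2036]
orientation: [[-0.135, 0.991, 0.007], [0.991, 0.135, 0.001], [-0.0, 0.008, -1.0]]
ft_force: [-0.5, 0.1, -0.4]
finger_gap: 0.0277
grasp_force: 43.4
time_s: 5.15
ee_pos: [0.6487, 0.0149, 0.1984]
orientation: [[-0.135, 0.991, -0.001], [0.991, 0.135, -0.001], [-0.001, -0.001, -1.0]]
ft_force: [0.9, 0.9, -0.8]
finger_gap: 0.0279
grasp_force: 43.5
time_s: 5.35
ee_pos: [0.6477, 0.0156, 0.1978]
orientation: [[-0.134, 0.991, -0.002], [0.991, 0.134, 0.0], [0.001, -0.002, -1.0]]
ft_force: [-1.5, 0.9, -0.1]
finger_gap: 0.0277
grasp_force: 43.4
```

View pics/m1.png

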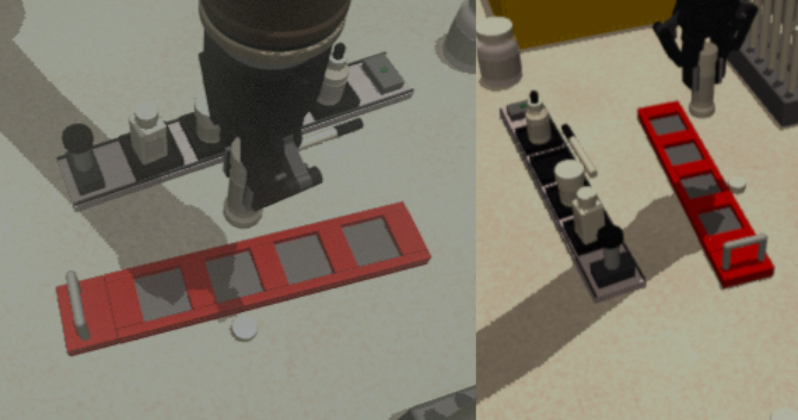

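The tube hangs upright over seat C, with its foot at (243,214) in the left half. Lowering now.

```bash
python3 -m crank '0 0.0005 0.04 0 0.01; 0 0 0.04 0 0.01; 0 0 0.03 0 0.01; 0 0 0.014 0 0.01; 0 0 0.007 0 0.01' 30
python3 -m crank '0 0 0.001 0 0.01; 0 0 0 0 0.01' 30
```

```text
time_s: 5.95
ee_pos: [0.6474, 0.0171, 0.0675]
orientation: [[-0.137, 0.991, -0.001], [0.991, 0.137, 0.0], [0.0, -0.001, -1.0]]
ft_force: [-0.3, 0.2, -0.9]
finger_gap: 0.0274
grasp_force: 43.6
time_s: 6.15
ee_pos: [0.6491, 0.0168, 0.0688]
orientation: [[-0.136, 0.991, 0.002], [0.991, 0.136, 0.0], [-0.0, 0.002, -1.0]]
ft_force: [-0.6, -0.1, -1.1]
finger_gap: 0.0275
grasp_force: 43.6
```

```bash
python3 -m crank '0 0 0.002 0 0.01; 0 0 0 0 0.01' 30
python3 -m crank '0 0 0.0015 0 0.01; 0 0 0 0 0.01' 30
python3 -c "
from rig import arm
s=arm.sense();print(s['ee_pos'],s['ft_force'])"
```

```text
time_s: 6.35
ee_pos: [0.6488, 0.0164, 0.0662]
orientation: [[-0.135, 0.991, 0.001], [0.991, 0.135, -0.0], [-0.0, 0.001, -1.0]]
ft_force: [0.0, 0.4, -0.7]
finger_gap: 0.0272
grasp_force: 43.6
time_s: 6.55
ee_pos: [0.6489, 0.0164, 0.0648]
orientation: [[-0.135, 0.991, 0.001], [0.991, 0.135, -0.0], [-0.0, 0.001, -1.0]]
ft_force: [-1.3, -1.1, 4.4]
finger_gap: 0.0279
grasp_force: 43.2
[0.64885637 0.01637884 0.0648336 ] [-1.33943914 -1.06421067  4.35510492]
```

```bash
python3 -m crank '0 0 0 0 0.05; 0 0 0 0 0.085; 0 0 0 0 0.085; 0 0 0 0 0.085; 0 0 0 0 0.085' 30
python3 -m crank '0 0 -0.02 0 0.085; 0 0 -0.035 0 0.085; 0 0 -0.04 0 0.085; 0 0 -0.04 0 0.085; 0.0348 -0.027 0 0 0.085' 30
python3 -m crank '0.0348 -0.027 0 0 0.085; 0.0348 -0.027 0 0 0.085; 0.0348 -0.027 0 0 0.085; 0.0348 -0.027 0 0 0.085; 0.0348 -0.027 0 0 0.085' 30
python3 -m crank '0 0 0 0 0.085; 0 0 0 0 0.085' 30
python3 - <<'E'
from h import *
wgrab('w2')
for n in('scene','side'): cv2.imwrite(f'pics/{n}2.png',eyes.grab_frame(n)[:,:,::-1])
E
```

```text
time_s: 7.05
ee_pos: [0.6483, 0.0164, 0.0638]
orientation: [[-0.136, 0.991, -0.0], [0.991, 0.136, 0.0], [0.0, -0.0, -1.0]]
ft_force: [-1.1, 0.5, -0.9]
finger_gap: 0.0851
grasp_force: 0.0
time_s: 7.55
ee_pos: [0.6225, 0.0434, 0.2042]
orientation: [[-0.128, 0.992, 0.011], [0.992, 0.128, -0.001], [-0.002, 0.011, -1.0]]
ft_force: [1.0, 0.5, 0.0]
finger_gap: 0.0851
grasp_force: 0.0
time_s: 8.05
ee_pos: [0.4581, 0.2023, 0.199]
orientation: [[-0.135, 0.991, 0.001], [0.991, 0.135, -0.0], [-0.0, 0.001, -1.0]]
ft_force: [0.6, 2.1, 0.4]
finger_gap: 0.0851
grasp_force: 0.0
time_s: 8.25
ee_pos: [0.4591, 0.202, 0.1992]
orientation: [[-0.138, 0.99, 0.001], [0.99, 0.138, -0.0], [-0.001, 0.001, -1.0]]
ft_force: [0.4, -0.7, 1.1]
finger_gap: 0.0848
grasp_force: 0.0
```

View pics/side2.png

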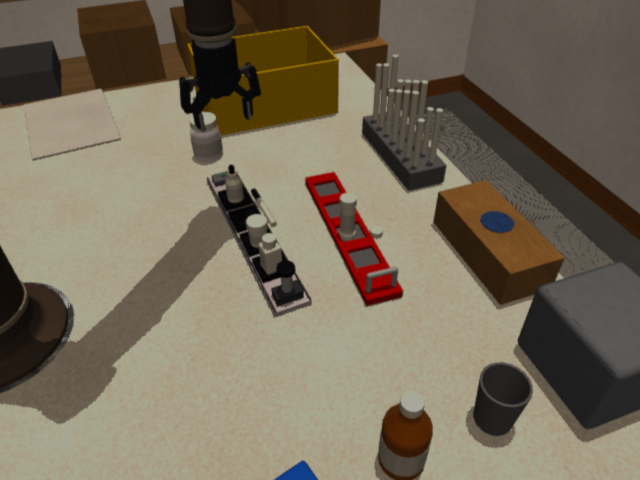

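The tube stands upright in its seat at (348,217). Next is the dropper.

```bash
python3 -m crank '0 0.001 0.04 0 0.085; 0 0 0.04 0 0.085; 0 0 0.04 0 0.085; 0 0 0.025 0 0.085; 0 0 0.006 0 0.085' 30
python3 -m crank '0 0 0 0 0.085; 0 0 0 0 0.01; 0 0 0 0 0.01; 0 0 0 0 0.01; 0 0 0 0 0.01' 30
python3 -m crank '0 0 0 0 0.01; 0 0 0 0 0.01; 0 0 0 0 0.01; 0 0 0 0 0.01; 0 0 0 0 0.01' 30
```

```text
time_s: 8.9
ee_pos: [0.4595, 0.1997, 0.0448]
orientation: [[-0.134, 0.991, -0.005], [0.991, 0.134, -0.002], [-0.001, -0.005, -1.0]]
ft_force: [0.6, 0.6, 0.5]
finger_gap: 0.0851
grasp_force: 0.0
time_s: 9.4
ee_pos: [0.4612, 0.2015, 0.0489]
orientation: [[-0.135, 0.991, 0.002], [0.991, 0.135, 0.0], [-0.0, 0.002, -1.0]]
ft_force: [-0.8, -1.2, 7.4]
finger_gap: 0.0329
grasp_force: 29.1
time_s: 9.9
ee_pos: [0.4612, 0.2015, 0.0489]
orientation: [[-0.135, 0.991, 0.002], [0.991, 0.135, -0.0], [-0.0, 0.002, -1.0]]
ft_force: [-1.4, -1.0, 6.1]
finger_gap: 0.033
grasp_force: 29.3
```

```bash
python3 -m crank '0 0 -0.02 0 0.01; 0 0 -0.04 0 0.01; 0 0 -0.04 0 0.01; 0 0 -0.04 0 0.01; 0 0 -0.01 0 0.01' 30
python3 -m crank '-0.0403 0.0209 0 0 0.01; -0.0403 0.0209 0 0 0.01; -0.0403 0.0209 0 0 0.01; -0.0403 0.0209 0 0 0.01; -0.0403 0.0209 0 0 0.01' 30
python3 -m crank '-0.0403 0.0209 0 0 0.01; -0.0403 0.0209 0 0 0.01; 0 0 0 0 0.01; 0 0 0 0 0.01' 30
python3 -m crank '0 0 0.04 0 0.01; 0 0 0.04 0 0.01; 0 0 0.04 0 0.01; 0 0 0.02 0 0.01; 0 0 0.008 0 0.01' 30
python3 -m crank '0 0 0 0 0.01; 0 0 0 0 0.01' 30
```

```text
time_s: 10.4
ee_pos: [0.4621, 0.2027, 0.2022]
orientation: [[-0.136, 0.991, 0.006], [0.991, 0.136, 0.002], [0.001, 0.007, -1.0]]
ft_force: [-0.3, 0.6, -0.2]
finger_gap: 0.0329
grasp_force: 30.2
time_s: 10.9
ee_pos: [0.5919, 0.014, 0.1975]
orientation: [[-0.136, 0.991, -0.0], [0.991, 0.136, -0.001], [-0.001, -0.0, -1.0]]
ft_force: [0.5, 1.7, -0.7]
finger_gap: 0.0329
grasp_force: 30.2
time_s: 11.3
ee_pos: [0.6435, -0.0595, 0.1966]
orientation: [[-0.133, 0.991, -0.002], [0.991, 0.133, 0.0], [0.001, -0.001, -1.0]]
ft_force: [0.4, 1.3, -1.3]
finger_gap: 0.0327
grasp_force: 30.2
time_s: 11.8
ee_pos: [0.6415, -0.0565, 0.0473]
orientation: [[-0.138, 0.99, -0.004], [0.99, 0.138, 0.001], [0.001, -0.004, -1.0]]
ft_force: [0.1, -0.7, -0.8]
finger_gap: 0.0328
grasp_force: 30.2
time_s: 12.0
ee_pos: [0.6444, -0.0573, 0.0512]
orientation: [[-0.137, 0.991, 0.002], [0.991, 0.137, 0.0], [0.0, 0.002, -1.0]]
ft_force: [0.7, -0.6, 0.1]
finger_gap: 0.033
grasp_force: 30.2
```

```bash
python3 -m crank '-0.001 0 0.006 0 0.01; 0 0 0 0 0.01' 30
python3 -m crank '0 0 0.0015 0 0.01; 0 0 0 0 0.01' 30
python3 -m crank '0 0 0.001 0 0.01; 0 0 0 0 0.01' 30
```

```text
time_s: 12.2
ee_pos: [0.6441, -0.0596, 0.0443]
orientation: [[-0.135, 0.991, 0.001], [0.991, 0.135, -0.001], [-0.001, 0.001, -1.0]]
ft_force: [0.6, -0.8, -0.4]
finger_gap: 0.0329
grasp_force: 30.2
time_s: 12.4
ee_pos: [0.6442, -0.0594, 0.043]
orientation: [[-0.135, 0.991, 0.001], [0.991, 0.135, -0.0], [-0.0, 0.001, -1.0]]
ft_force: [-0.5, 0.0, 3.2]
finger_gap: 0.0332
grasp_force: 30.5
time_s: 12.6
ee_pos: [0.6442, -0.0594, 0.0429]
orientation: [[-0.135, 0.991, 0.001], [0.991, 0.135, -0.001], [-0.001, 0.001, -1.0]]
ft_force: [-4.9, -0.8, 11.6]
finger_gap: 0.0327
grasp_force: 31.3
```

```bash
python3 -m crank '0 0 0 0 0.05; 0 0 0 0 0.085; 0 0 0 0 0.085; 0 0 0 0 0.085; 0 0 0 0 0.085' 30
python3 -m crank '0 0 -0.02 0 0.085; 0 0 -0.04 0 0.085; 0 0 -0.045 0 0.085; 0 0 -0.045 0 0.085; 0.0271 -0.0314 0 0 0.085' 30
python3 -m crank '0.0271 -0.0314 0 0 0.085; 0.0271 -0.0314 0 0 0.085; 0.0271 -0.0314 0 0 0.085; 0.0271 -0.0314 0 0 0.085; 0 0 0 0 0.085' 30
python3 -m crank '0 0 0 0 0.085' 30
python3 - <<'E'
from h import *
wgrab('w3')
cv2.imwrite('pics/scene3.png',eyes.grab_frame('scene')[:,:,::-1])
a=cv2.imread('pics/w3.png')[140:440,200:640]; b=cv2.imread('pics/scene3.png')[110:410,200:500]
cv2.imwrite('pics/m3.png',np.hstack([a,b]))
E
```

```text
time_s: 13.1
ee_pos: [0.6438, -0.0592, 0.0411]
orientation: [[-0.136, 0.991, -0.0], [0.991, 0.136, 0.0], [0.0, -0.0, -1.0]]
ft_force: [0.6, 0.2, -0.1]
finger_gap: 0.085
grasp_force: 0.0
time_s: 13.6
ee_pos: [0.6152, -0.0389, 0.1977]
orientation: [[-0.13, 0.991, 0.013], [0.992, 0.13, -0.001], [-0.002, 0.013, -1.0]]
ft_force: [0.1, 0.5, 0.2]
finger_gap: 0.0849
grasp_force: 0.0
time_s: 14.1
ee_pos: [0.4657, 0.0567, 0.1915]
orientation: [[-0.141, 0.99, -0.001], [0.99, 0.141, -0.001], [-0.001, -0.002, -1.0]]
ft_force: [0.4, -0.5, -0.2]
finger_gap: 0.085
grasp_force: 0.0
time_s: 14.2
ee_pos: [0.4699, 0.0539, 0.1918]
orientation: [[-0.137, 0.991, 0.001], [0.991, 0.137, -0.001], [-0.001, 0.001, -1.0]]
ft_force: [0.5, -2.0, -0.4]
finger_gap: 0.0851
grasp_force: 0.0
```

View pics/m3.png

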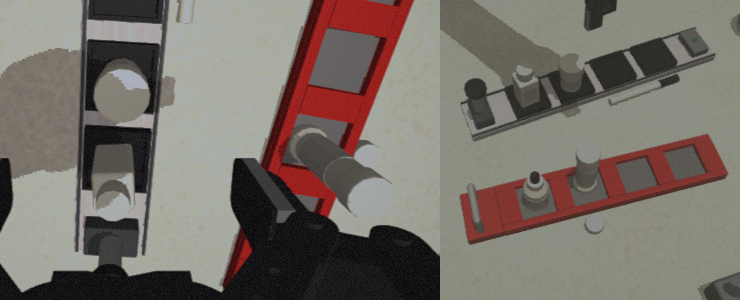

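Tube and dropper stand upright in their seats (scene half: tube (587,170), dropper (536,192)). The pot lid is at wrist pixel (322,231) and the square cap at (314,345).

```bash
python3 -c "
from h import *
print(wpix('w3',[(322,231)],.071),wpix('w3',[(314,345)],.09))
print(arm.sense()['ee_pos'])
print(wpix('w3',np.array([(315,30),(384,40),(367,99),(307,86)])+[200,140],.018).mean(0))"
```

```text
[[0.47058034 0.05533143]] [[ 0.47567144 -0.02258199]]
[0.47087504 0.05311436 0.191471  ]
[0.65012872 0.08794012]
```

```bash
python3 -m crank '0.0015 0 0.04 0 0.085; 0 0 0.04 0 0.085; 0 0 0.035 0 0.085; 0 0 0.02 0 0.085; 0 0 0 0 0.085' 30
python3 -m crank '0 0 0 0 0.01; 0 0 0 0 0.01; 0 0 0 0 0.01; 0 0 0 0 0.01; 0 0 0 0 0.01' 30
python3 -m crank '0 0 0 0 0.01; 0 0 0 0 0.01; 0 0 0 0 0.01; 0 0 0 0 0.01' 30
```

```text
time_s: 14.8
ee_pos: [0.4686, 0.0545, 0.0534]
orientation: [[-0.135, 0.991, -0.005], [0.991, 0.135, 0.0], [0.001, -0.005, -1.0]]
ft_force: [0.8, 0.8, 0.2]
finger_gap: 0.085
grasp_force: 0.0
time_s: 15.3
ee_pos: [0.4707, 0.0552, 0.0575]
orientation: [[-0.135, 0.991, 0.002], [0.991, 0.135, -0.0], [-0.001, 0.002, -1.0]]
ft_force: [-1.4, -0.1, 7.2]
finger_gap: 0.039
grasp_force: 29.6
time_s: 15.7
ee_pos: [0.4707, 0.0552, 0.0575]
orientation: [[-0.135, 0.991, 0.002], [0.991, 0.135, -0.0], [-0.001, 0.002, -1.0]]
ft_force: [-1.3, -0.3, 6.8]
finger_gap: 0.0391
grasp_force: 29.6
```

```bash
python3 -m crank '0 0 -0.02 0 0.01; 0 0 -0.04 0 0.01; 0 0 -0.04 0 0.01; 0 0 -0.03 0 0.01; 0 0 0 0 0.01' 30
python3 -m crank '0.0028 0.0459 0 0 0.01; 0.0028 0.0459 0 0 0.01; 0.0028 0.0459 0 0 0.01; 0.0028 0.0459 0 0 0.01; 0 0 0 0 0.01' 30
python3 -m crank '0 0 0.04 0 0.01; 0 0 0.04 0 0.01; 0 0 0.035 0 0.01; 0 0 0.015 0 0.01; 0 0 0 0 0.01' 30
python3 -m crank '0 0 0.004 0 0.01; 0 0 0 0 0.01' 30
```

```text
time_s: 16.2
ee_pos: [0.472, 0.0558, 0.1905]
orientation: [[-0.135, 0.991, 0.008], [0.991, 0.135, -0.0], [-0.001, 0.007, -1.0]]
ft_force: [0.3, -0.2, -0.5]
finger_gap: 0.039
grasp_force: 30.5
time_s: 16.7
ee_pos: [0.654, 0.0919, 0.1841]
orientation: [[-0.134, 0.991, 0.0], [0.991, 0.134, 0.002], [0.002, 0.001, -1.0]]
ft_force: [-0.2, 0.8, -1.0]
finger_gap: 0.0392
grasp_force: 30.7
time_s: 17.2
ee_pos: [0.6483, 0.0909, 0.0542]
orientation: [[-0.136, 0.991, -0.004], [0.991, 0.136, -0.001], [-0.0, -0.004, -1.0]]
ft_force: [0.2, -0.2, -0.4]
finger_gap: 0.0391
grasp_force: 31.0
time_s: 17.4
ee_pos: [0.6509, 0.0914, 0.0534]
orientation: [[-0.135, 0.991, 0.002], [0.991, 0.135, 0.0], [0.0, 0.002, -1.0]]
ft_force: [-0.5, 0.2, -0.4]
finger_gap: 0.0391
grasp_force: 31.0
```

```bash
python3 -m crank '0 0 0.001 0 0.01; 0 0 0 0 0.01' 30
python3 -m crank '0 0 0.001 0 0.01; 0 0 0 0 0.01' 30
```

```text
time_s: 17.6
ee_pos: [0.6506, 0.0912, 0.0522]
orientation: [[-0.135, 0.991, 0.001], [0.991, 0.135, -0.0], [-0.0, 0.001, -1.0]]
ft_force: [1.0, -0.7, -0.9]
finger_gap: 0.0389
grasp_force: 31.0
time_s: 17.8
ee_pos: [0.6506, 0.0912, 0.0511]
orientation: [[-0.135, 0.991, 0.001], [0.991, 0.135, -0.0], [-0.0, 0.001, -1.0]]
ft_force: [-0.8, -0.5, 4.5]
finger_gap: 0.0388
grasp_force: 31.4
```

```bash
python3 -m crank '0 0 0 0 0.055; 0 0 0 0 0.085; 0 0 0 0 0.085; 0 0 0 0 0.085; 0 0 0 0 0.085' 30
python3 -m crank '0 0 -0.02 0 0.085; 0 0 -0.04 0 0.085; 0 0 -0.045 0 0.085; 0 0 -0.04 0 0.085; -0.0179 -0.0378 0 0 0.085' 30
python3 -m crank '-0.0179 -0.0378 0 0 0.085; -0.0179 -0.0378 0 0 0.085; -0.0179 -0.0378 0 0 0.085; -0.0179 -0.0378 0 -0.035 0.085; 0 0 0 0 0.085' 30
python3 -m crank '0 0 0 0 0.085; 0 0 0 0 0.085' 30
python3 - <<'E'
from h import *
print(arm.sense()['ee_pos'])
wgrab('w4')
cv2.imwrite('pics/scene4.png',eyes.grab_frame('scene')[:,:,::-1])
a=cv2.imread('pics/w4.png')[140:440,200:640]; b=cv2.imread('pics/scene4.png')[110:410,200:500]
cv2.imwrite('pics/m4.png',np.hstack([a,b]))
E
```

```text
time_s: 18.3
ee_pos: [0.65, 0.0912, 0.0502]
orientation: [[-0.136, 0.991, -0.0], [0.991, 0.136, -0.0], [0.0, -0.0, -1.0]]
ft_force: [-0.1, -0.1, -0.2]
finger_gap: 0.0852
grasp_force: 0.0
time_s: 18.8
ee_pos: [0.6202, 0.073, 0.2018]
orientation: [[-0.138, 0.99, 0.012], [0.99, 0.138, 0.005], [0.004, 0.013, -1.0]]
ft_force: [0.5, 0.7, -0.4]
finger_gap: 0.0849
grasp_force: 0.0
time_s: 19.3
ee_pos: [0.4707, -0.027, 0.1947]
orientation: [[-0.167, 0.986, -0.004], [0.986, 0.167, -0.004], [-0.003, -0.004, -1.0]]
ft_force: [0.7, 0.8, 0.2]
finger_gap: 0.0853
grasp_force: 0.0
time_s: 19.5
ee_pos: [0.476, -0.0225, 0.1957]
orientation: [[-0.17, 0.985, 0.001], [0.985, 0.17, 0.0], [0.0, 0.001, -1.0]]
ft_force: [-0.1, 0.2, -0.7]
finger_gap: 0.0849
grasp_force: 0.0
[ 0.4759971  -0.0224604   0.19572644]
```

View pics/m4.png

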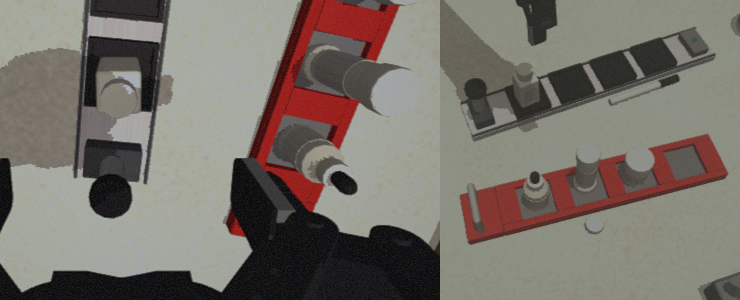

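The pot is seated at (637,165) in the scene half. The square's edges lie level in the wrist view, so it is aligned with the jaws. Grasping it.

```bash
python3 -m crank '0 0 0.04 0 0.085; 0 0 0.04 0 0.085; 0 0 0.04 0 0.085; 0 0 0.02 0 0.085; 0 0 0.008 0 0.085' 30
python3 -m crank '0 0 0 0 0.085; 0 0 0 0 0.01; 0 0 0 0 0.01; 0 0 0 0 0.01; 0 0 0 0 0.01' 30
python3 -m crank '0 0 0 0 0.01; 0 0 0 0 0.01; 0 0 0 0 0.01; 0 0 0 0 0.01' 30
```

```text
time_s: 20.1
ee_pos: [0.4742, -0.0218, 0.0449]
orientation: [[-0.172, 0.985, -0.004], [0.985, 0.172, 0.001], [0.002, -0.003, -1.0]]
ft_force: [-0.7, 0.4, -0.1]
finger_gap: 0.0849
grasp_force: 0.0
time_s: 20.6
ee_pos: [0.4756, -0.0233, 0.0482]
orientation: [[-0.17, 0.985, 0.002], [0.985, 0.17, -0.001], [-0.001, 0.001, -1.0]]
ft_force: [-0.1, -0.2, 3.4]
finger_gap: 0.0318
grasp_force: 30.1
time_s: 21.0
ee_pos: [0.4756, -0.0233, 0.0482]
orientation: [[-0.17, 0.985, 0.002], [0.985, 0.17, -0.001], [-0.001, 0.001, -1.0]]
ft_force: [-0.5, -0.6, 7.0]
finger_gap: 0.0318
grasp_force: 30.4
```

```bash
python3 -m crank '0 0 -0.02 0 0.01; 0 0 -0.04 0 0.01; 0 0 -0.045 0 0.01; 0 0 -0.045 0 0.01; 0 0 0 0 0.01' 30
python3 -m crank '0.026 0.035 0 0 0.01; 0.026 0.035 0 0 0.01; 0.026 0.035 0 0 0.01; 0.026 0.035 0 0 0.01; 0.026 0.035 0 0 0.01' 30
python3 -m crank '0.026 0.035 0 0 0.01; 0 0 0 0.11 0.01; 0 0 0 0.11 0.01; 0 0 0 0 0.01; 0 0 0 0 0.01' 30
python3 -m crank '0 0 0.04 0 0.01; 0 0 0.04 0 0.01; 0 0 0.04 0 0.01; 0 0 0.025 0 0.01; 0 0 0.005 0 0.01' 30
python3 -m crank '0 0 0.003 0 0.01; 0 0 0 0 0.01' 30
```

```text
time_s: 21.5
ee_pos: [0.478, -0.0226, 0.2028]
orientation: [[-0.17, 0.985, 0.009], [0.985, 0.17, -0.002], [-0.003, 0.009, -1.0]]
ft_force: [1.1, -0.3, -1.4]
finger_gap: 0.0321
grasp_force: 30.1
time_s: 22.0
ee_pos: [0.6261, 0.1356, 0.1965]
orientation: [[-0.169, 0.986, -0.001], [0.986, 0.169, -0.001], [-0.001, -0.001, -1.0]]
ft_force: [0.8, -0.3, -1.0]
finger_gap: 0.0314
grasp_force: 30.2
time_s: 22.5
ee_pos: [0.6551, 0.1661, 0.1969]
orientation: [[0.046, 0.999, -0.0], [0.999, -0.046, -0.001], [-0.001, -0.0, -1.0]]
ft_force: [-0.5, 0.5, -0.9]
finger_gap: 0.0318
grasp_force: 30.3
time_s: 23.0
ee_pos: [0.6532, 0.1648, 0.0437]
orientation: [[0.047, 0.999, -0.005], [0.999, -0.047, -0.002], [-0.002, -0.005, -1.0]]
ft_force: [-0.8, 0.1, -1.0]
finger_gap: 0.0315
grasp_force: 30.4
time_s: 23.2
ee_pos: [0.6562, 0.1666, 0.0456]
orientation: [[0.048, 0.999, 0.002], [0.999, -0.048, 0.001], [0.001, 0.002, -1.0]]
ft_force: [0.8, -0.2, -0.2]
finger_gap: 0.0315
grasp_force: 30.4
```

```bash
python3 -m crank '0 0 0.0015 0 0.01; 0 0 0 0 0.01' 30
python3 -m crank '0 0 0.001 0 0.01; 0 0 0 0 0.01' 30
python3 -m crank '0 0 0.0007 0 0.01; 0 0 0 0 0.01' 30
```

```text
time_s: 23.4
ee_pos: [0.6561, 0.1665, 0.0441]
orientation: [[0.049, 0.999, 0.002], [0.999, -0.049, 0.0], [0.0, 0.002, -1.0]]
ft_force: [0.4, 0.5, -1.5]
finger_gap: 0.0314
grasp_force: 30.4
time_s: 23.6
ee_pos: [0.6557, 0.1664, 0.0423]
orientation: [[0.049, 0.999, 0.001], [0.999, -0.049, 0.0], [0.0, 0.001, -1.0]]
ft_force: [-0.1, -0.8, 1.3]
finger_gap: 0.0317
grasp_force: 30.6
time_s: 23.8
ee_pos: [0.6557, 0.1664, 0.0423]
orientation: [[0.049, 0.999, 0.001], [0.999, -0.049, -0.0], [-0.0, 0.001, -1.0]]
ft_force: [-2.6, -1.3, 7.0]
finger_gap: 0.0315
grasp_force: 31.3
```

Contact. I'll release, retreat and check all four.

```bash
python3 -m crank '0 0 0 0 0.05; 0 0 0 0 0.085; 0 0 0 0 0.085; 0 0 0 0 0.085; 0 0 0 0 0.085' 30
python3 -m crank '0 0 -0.02 0 0.085; 0 0 -0.04 0 0.085; 0 0 -0.045 0 0.085; 0 0 -0.045 0 0.085; 0 0 -0.03 0 0.085' 30
python3 -m crank '-0.03 -0.035 0 0 0.085; -0.03 -0.035 0 0 0.085; 0 -0.04 0 0 0.085; 0 -0.04 0 0 0.085; 0 0 0 0 0.085' 30
python3 -m crank '0 0 0 0 0.085; 0 0 0 0 0.085' 30
python3 - <<'E'
from h import *
cv2.imwrite('pics/scene5.png',eyes.grab_frame('scene')[:,:,::-1]);cv2.imwrite('pics/side5.png',eyes.grab_frame('side')[:,:,::-1])
a=cv2.resize(cv2.imread('pics/scene5.png')[200:355,215:495],None,fx=1.7,fy=1.7,interpolation=2); b=cv2.resize(cv2.imread('pics/side5.png')[150:310,290:410],(320,426),interpolation=2)
a=cv2.copyMakeBorder(a,0,426-a.shape[0],0,0,0); cv2.imwrite('pics/m5.png',np.hstack([a,b]))
E
```

```text
time_s: 24.3
ee_pos: [0.6553, 0.1664, 0.0409]
orientation: [[0.049, 0.999, -0.0], [0.999, -0.049, -0.0], [-0.0, -0.0, -1.0]]
ft_force: [0.4, -0.1, -0.1]
finger_gap: 0.0851
grasp_force: 0.0
time_s: 24.8
ee_pos: [0.656, 0.167, 0.2248]
orientation: [[0.049, 0.999, 0.003], [0.999, -0.049, 0.001], [0.001, 0.003, -1.0]]
ft_force: [0.2, 0.5, 0.0]
finger_gap: 0.0851
grasp_force: 0.0
time_s: 25.3
ee_pos: [0.4979, 0.114, 0.2211]
orientation: [[0.046, 0.999, -0.002], [0.999, -0.046, -0.003], [-0.003, -0.002, -1.0]]
ft_force: [0.5, -0.3, -0.1]
finger_gap: 0.0849
grasp_force: 0.0
time_s: 25.5
ee_pos: [0.5037, 0.1137, 0.2214]
orientation: [[0.05, 0.999, 0.001], [0.999, -0.05, 0.0], [0.0, 0.001, -1.0]]
ft_force: [-0.0, -1.1, 0.2]
finger_gap: 0.0846
grasp_force: 0.0
```

View pics/m5.png

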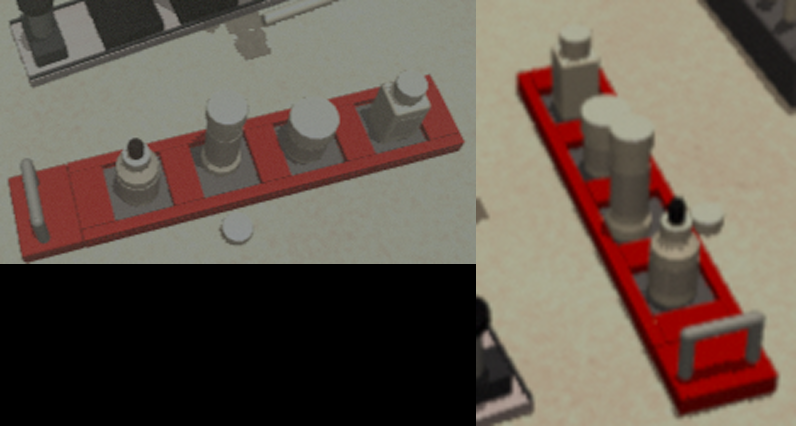

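Both views show all four upright in their seats. From the handle they are dropper (136,180), tube (222,150), pot (312,140) and square (400,115). I'll do a numeric check of the tops before handing in.

```bash
python3 - <<'E'
from h import *
o=np.array([.6502,.0533]);a=-.0515;Ry=np.array([-np.sin(a),np.cos(a)]);Rx=np.array([np.cos(a),np.sin(a)])
for k,p,q in(('dropper',(136,146),(678,207)),('tube',(228,106),(632,130)),('pot',(315,114),(604,112)),('square',(411,85),(574,38))):
    X,e=tri(np.array(p)/1.7+[215,200],(np.array(q)-[476,0])/(8/3)+[290,150]); d=X[:2]-o; print(k,X.round(4),'rack x %.4f y %.4f'%(d@Rx,d@Ry),round(e,2))
E
```

```text
dropper [ 0.6439 -0.0582  0.0885] rack x -0.0006 y -0.1117 0.76
tube [0.6398 0.0153 0.1019] rack x -0.0084 y -0.0385 1.15
pot [0.6486 0.089  0.0624] rack x -0.0034 y 0.0356 0.87
square [0.6545 0.167  0.0778] rack x -0.0016 y 0.1138 0.4
```

The tube's x reads 8 mm off centre, near the 12 mm limit, so I'll take a closer look.

```bash
python3 - <<'E'
from h import *
a=cv2.imread('pics/scene5.png')[245:325,320:400]; b=cv2.imread('pics/side5.png')[180:260,310:390]
cv2.imwrite('pics/m6.png',cv2.resize(np.hstack([a,b]),(800,400),interpolation=2))
E
```

```text
(no output)
```

View pics/m6.png

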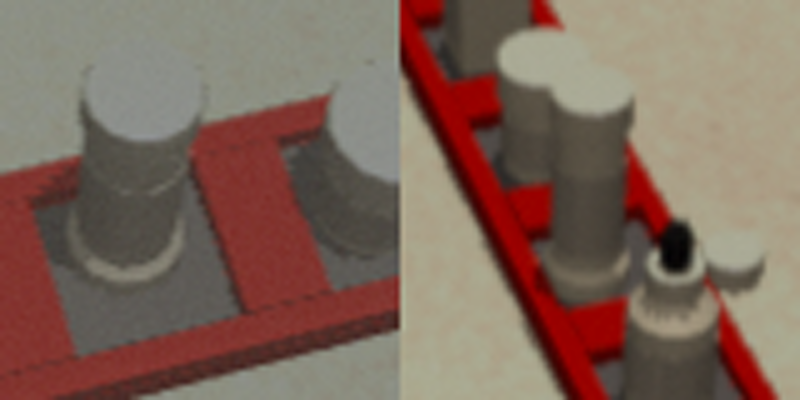

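```bash
python3 - <<'E'
from h import *
t=np.linspace(0,2*np.pi,120)
def circ(x,y,r,z): return np.c_[x+r*np.cos(t),y+r*np.sin(t),0*t+z]
def ext(n,P): p=proj(n,P)-([320,245] if n=='scene' else [310,180]); p=p*5+([0,0] if n=='scene' else [400,0]); return np.array([p[:,0].min(),p[:,0].max(),p[:,1].max(),p[:,1].min()])
obs=dict(sf=[68,186,284],df=[541,629,303],st=[82,204,38],dt=[550,635,62])
def f(v):
    x,y,z,xt,yt=v
    F=np.r_[circ(x,y,.017,z+.010),circ(x,y,.017,z+.020)]; T=circ(xt,yt,.016,z+.105)
    return np.r_[ext('scene',F)[:3]-obs['sf'],ext('side',F)[:3]-obs['df'],ext('scene',T)[[0,1,3]]-obs['st'],ext('side',T)[[0,1,3]]-obs['dt']]
r=LS(f,[.648,.016,0,.648,.016]);print(r.x.round(4),r.fun.round(1))
o=np.array([.6502,.0533]);a=-.0515
for d in(r.x[:2]-o,r.x[3:]-o): print(np.cos(a)*d[0]+np.sin(a)*d[1],-np.sin(a)*d[0]+np.cos(a)*d[1])
E
```

```text
[ 6.387e-01  1.610e-02 -2.000e-04  6.413e-01  1.410e-02] [-1.8  0.9  7.6 -4.2 -5.6 -0.7 -2.6  1.7 -2.4  1.   1.9 -2.5]
-0.00955244255695555 -0.03772046829432617
-0.00682824876750149 -0.03957001548436865
```

The foot fit confirms the tube sits 7-9 mm toward the lane. That is inside tolerance but the margin is thin, and there is plenty of time, so I'll regrasp it gently and re-centre it.

```bash
python3 -m crank '-0.0229 0.0352 0 0 0.085; -0.0229 0.0352 0 0 0.085; -0.0229 0.0352 0 0 0.085; -0.0229 0.0352 0 0 0.085; 0 0 0 0 0.085' 20
python3 -m crank '0 0 0.04 0 0.085; 0 0 0.04 0 0.085; 0 0 0.04 0 0.085; 0 0 0.03 0 0.085; 0 0 0.005 0 0.085' 20
python3 -m crank '0 0 0 0 0.06; 0 0 0 0 0.05; 0 0 0 0 0.042; 0 0 0 0 0.036; 0 0 0 0 0.036' 20
python3 -m crank '0 0 0 0 0.033; 0 0 0 0 0.033; 0 0 0 0 0.03; 0 0 0 0 0.03; 0 0 0 0 0.03' 20
python3 -m crank '0 0 0 0 0.02; 0 0 0 0 0.02; 0 0 0 0 0.02; 0 0 0 0 0.02' 20
```

```text
time_s: 26.1
ee_pos: [0.6428, 0.0098, 0.219]
orientation: [[0.057, 0.998, -0.0], [0.998, -0.057, -0.001], [-0.001, -0.0, -1.0]]
ft_force: [-0.0, -0.4, -0.3]
finger_gap: 0.0848
grasp_force: 0.0
time_s: 26.6
ee_pos: [0.6363, 0.0153, 0.0615]
orientation: [[0.049, 0.999, -0.007], [0.999, -0.049, 0.0], [-0.0, -0.007, -1.0]]
ft_force: [-0.7, 0.1, 0.1]
finger_gap: 0.0851
grasp_force: 0.0
time_s: 27.1
ee_pos: [0.6393, 0.0153, 0.0671]
orientation: [[0.049, 0.999, 0.002], [0.999, -0.049, -0.0], [-0.0, 0.002, -1.0]]
ft_force: [0.5, -1.0, -0.1]
finger_gap: 0.0358
grasp_force: 0.0
time_s: 27.6
ee_pos: [0.639, 0.0155, 0.0664]
orientation: [[0.049, 0.999, 0.001], [0.999, -0.049, -0.0], [0.0, 0.001, -1.0]]
ft_force: [-0.5, -0.0, 4.1]
finger_gap: 0.0303
grasp_force: 14.7
time_s: 28.0
ee_pos: [0.639, 0.0154, 0.0663]
orientation: [[0.049, 0.999, 0.001], [0.999, -0.049, 0.0], [0.0, 0.001, -1.0]]
ft_force: [0.2, 0.0, 5.1]
finger_gap: 0.0298
grasp_force: 19.3
```

```bash
python3 -m crank '0 0 -0.005 0 0.02; 0 0 0 0 0.02; 0.0015 0.0045 0 0 0.02; 0 0.0047 0 0 0.02; 0 0 0 0 0.02' 20
python3 -m crank '0 0 0.003 0 0.02; 0 0 0.001 0 0.02; 0 0 0 0 0.02' 20
python3 -m crank '0 0 0.001 0 0.02; 0 0 0 0 0.02; 0 0 0 0 0.02' 20
```

```text
time_s: 28.5
ee_pos: [0.6486, 0.0165, 0.0708]
orientation: [[0.049, 0.999, 0.0], [0.999, -0.049, 0.0], [0.0, 0.0, -1.0]]
ft_force: [-0.9, -0.4, -0.4]
finger_gap: 0.0299
grasp_force: 20.4
time_s: 28.8
ee_pos: [0.6478, 0.0164, 0.0668]
orientation: [[0.049, 0.999, -0.001], [0.999, -0.049, -0.0], [-0.0, -0.001, -1.0]]
ft_force: [-0.3, 1.1, -0.8]
finger_gap: 0.03
grasp_force: 20.5
time_s: 29.1
ee_pos: [0.6482, 0.0165, 0.0664]
orientation: [[0.049, 0.999, 0.001], [0.999, -0.049, -0.0], [-0.0, 0.001, -1.0]]
ft_force: [0.0, -0.3, 2.9]
finger_gap: 0.0301
grasp_force: 20.2
```

Contact again. I'll open slowly, rise straight up, step back and look.

```bash
python3 -m crank '0 0 0 0 0.033; 0 0 0 0 0.036; 0 0 0 0 0.04; 0 0 0 0 0.05; 0 0 0 0 0.06' 20
python3 -m crank '0 0 0 0 0.085; 0 0 0 0 0.085; 0 0 0 0 0.085; 0 0 0 0 0.085; 0 0 -0.01 0 0.085' 20
python3 -m crank '0 0 -0.03 0 0.085; 0 0 -0.04 0 0.085; 0 0 -0.04 0 0.085; 0 0 -0.04 0 0.085; 0 0 0 0 0.085' 20
python3 -m crank '0.04 -0.03 0 0 0.085; 0.04 -0.03 0 0 0.085; 0.03 -0.04 0 0 0.085; 0 -0.04 0 0 0.085; 0 0 0 0 0.085' 20
python3 -m crank '0 0 0 0 0.085; 0 0 0 0 0.085; 0 0 0 0 0.085' 20
python3 - <<'E'
from h import *
for n in('scene','side'): cv2.imwrite(f'pics/{n}7.png',eyes.grab_frame(n)[:,:,::-1])
a=cv2.imread('pics/scene7.png')[245:325,320:400]; b=cv2.imread('pics/side7.png')[180:260,310:390]
cv2.imwrite('pics/m7.png',cv2.resize(np.hstack([a,b]),(800,400),interpolation=2))
E
```

```text
time_s: 29.6
ee_pos: [0.6479, 0.0165, 0.066]
orientation: [[0.049, 0.999, -0.0], [0.999, -0.049, -0.0], [-0.0, -0.0, -1.0]]
ft_force: [-0.6, 0.9, 0.1]
finger_gap: 0.0597
grasp_force: 0.0
time_s: 30.1
ee_pos: [0.6471, 0.0162, 0.0752]
orientation: [[0.049, 0.999, -0.002], [0.999, -0.049, -0.0], [-0.0, -0.002, -1.0]]
ft_force: [-0.2, 0.5, -0.8]
finger_gap: 0.0849
grasp_force: 0.0
time_s: 30.6
ee_pos: [0.6507, 0.0177, 0.2334]
orientation: [[0.049, 0.999, 0.01], [0.999, -0.049, 0.001], [0.001, 0.01, -1.0]]
ft_force: [0.1, 1.3, 0.2]
finger_gap: 0.0851
grasp_force: 0.0
time_s: 31.1
ee_pos: [0.5084, 0.1353, 0.2264]
orientation: [[0.043, 0.999, -0.002], [0.999, -0.043, -0.002], [-0.002, -0.002, -1.0]]
ft_force: [0.2, 0.3, 0.3]
finger_gap: 0.0849
grasp_force: 0.0
time_s: 31.4
ee_pos: [0.5146, 0.1326, 0.2261]
orientation: [[0.051, 0.999, 0.0], [0.999, -0.051, 0.0], [0.0, 0.0, -1.0]]
ft_force: [0.2, -0.7, -0.9]
finger_gap: 0.0849
grasp_force: 0.0
```

View pics/m7.png

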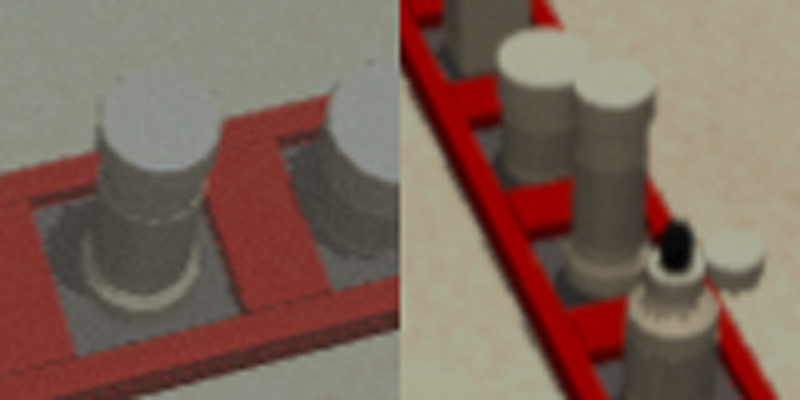

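The tube now stands upright and centred in its seat (foot at about (142,270), top at (160,115)). The other three read within 4 mm of centre. Handing in.

```bash
python3 -c "
from rig import arm
print(arm.hand_in())"
```

```text
the job is handed in; nothing more can be done
None
```

I handed the job in at about 31 s of the 102 s limit, and the last pictures show all four containers upright in the right seats: square farthest from the handle, then pot, tube, and dropper beside it; the hand-in returned no verdict.

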